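Clamp the long enclosure in the rail fixture

TASK

Lay the longer of the two aluminium boxes, sockets up, along the middle of the clamping rail between the fixed jaw and the sliding stop. Slide the stop along until the box is held against the fixed jaw with no gap at either end, and flip the stop's cam lever fully down so that the stop is locked there. Leave the shorter box where it is.

Things in the scene. Friction and masses are not known exactly. Their poses are not given: they have to be found in the camera images.
- rail: Fixed rail of bare aluminium, 390 mm long (own y -210 to +180), 60 mm wide (own x -30 to +30); flat bed 24 mm above the bench. Origin on the bench; own y runs along the rail to the fixed jaw, own x across it, away from the robot. Jaw: a block 60 mm wide, 24 mm long, top 66 mm above the bench, its clamping face at own y = +150 looking to -y.
- stop (a joint): Steel sliding stop on the rail's -y part: metres moved towards the fixed jaw, 0 to 0.2. Opening between the jaw faces = 0.220 minus this; starts at 165 to 215 mm. Lever up, it slides with about 3 N drag and stays where left (pushing the box along adds about 2 N); lever down, it is locked (holds over 10 N). 118 mm long behind its jaw face, 72 mm wide; jaw top 66 mm above the bench.
- stop_block (a point): Centre of the black square push block on the rear end of the stop: 24 x 24 mm, from 36 to 72 mm above the bench, on the rail's centre line, centre 106 mm behind the stop's jaw face (its rear side 118 mm behind it). Push it from behind or pinch it. Axes as the rail's.
- lever (a joint): Cam lever on the stop: radians above level. 0: fully down (clamped), pointing across the rail to the rail's -x, towards the robot. Grows as the end swings up and over to +x; 1.57 upright, 2.0 far limit. Stays where left; starts at 1.45 to 1.9. Below about 1.1 the cam bears on the rail and it stiffens; pressing the end home takes 8 to 15 N.
- lever_pivot (a point): The lever's pivot axis (parallel to the rail), 48 mm above the bench, on the rail's centre line, 41 mm behind the stop's jaw face and 65 mm in front of the push block's centre. Moves with the stop; axes as the rail's.
- lever_end (a point): Point in the lever's black grip, 85 mm from the pivot, in the middle of the grip's thickness. The grip reaches from 55 to 100 mm from the pivot, is 20 mm wide along the rail and 13 mm thick. Lever level: this point is 54 mm above the bench, the grip's upper side 60 mm.
- box_center (a point): Centre (half-way up) of the longer loose aluminium box: 120 mm long (own y), 46 mm wide (own x), 34 mm tall, 0.2 to 0.35 kg; two brass sockets, 13 mm diameter, stand 12 mm out of its top, 42 mm either side of the centre along y. Own z up. Either end may face the fixed jaw. Grasp it across its width. It lies left or right between robot and rail.
- short_box_center (a point): Centre (half-way up) of the shorter aluminium box, a bystander: 80 mm long, 46 mm wide, 34 mm tall, two brass sockets on top.
Not all that is in view belongs to the job. What is shaped like the part that bears box_center but green or purple is not meant.

How it is judged:
By the outcome, as a careful person would: the job done as asked, in the order asked, and still so for the second after the job is handed in, with the robot touching nothing.
It also fails if it takes over 72 s, if anything falls off the work surface, if the arm or the gripper's body presses on something with over 40 N, if the wrist force passes 120 N, or if a joint passes its speed limit or range.

ROBOT

A 7-joint arm with a two-finger parallel gripper is mounted at the origin on the work surface. World frame = base frame: x ahead of the robot, y to its left, z up, the work surface at z = 0. Lengths are in m, angles in degrees, forces in N, time in s.
With the tool pointing down it reaches from about 0.4 to 0.875 m from the base axis. Payload 19.3 kg.
Tool frame: the origin (TCP) lies midway between the tips of the shut fingers; the grasp point (between the pads) lies behind it (manip.grip_depth is the z of the grasp point in the tool frame, in m); z points along the fingers, y is the line along which they close (so a half turn about z gives the same grasp; the last joint's range is limited). The gripper opens to 85 mm and grips with 20 to 120 N. Pads are 22 mm wide; open, the fingers measure 114 mm over their backs; the gripper's body (76 mm by 85 mm) begins 54 mm behind the grasp point. The pads swing forward as they close: fully open they stand 13 mm farther back than shut.
Start: joints at [-75.986, 29.874, -2.08, 91.645, 1.215, 58.505, -6.463], TCP at [0.194, 0.594, 0.231] pointing down, gripper open.
Joint ranges: [-166.77, 166.77], [-17.47, 122.26], [-85.68, 81.53], [9.62, 139.38], [-72.42, 252.41], [9.2, 110.78], [-144.41, 144.41]. Speed limits (degrees/s): [108.29, 108.29, 136.94, 136.94, 172.46, 172.46, 172.46].

INTERFACE

Orientations are given as [roll, pitch, yaw] about the fixed x, y, z axes, in that order (R = Rz(yaw) Ry(pitch) Rx(roll)).
In Python, from cell import manip gives the robot as it stands.
- The arm moves only by the tool step_arm, never from a script. Its argument "series" is one flat list of numbers, 7 for each row, row after row: the shift along the tool's x, y, z in units of 200 mm (1.0 is 200 mm), then the turn, a rotation vector about the tool's x, y, z in units of 180 degrees (1.0 is 180 degrees), then the gripper's target within -1 to 1 (shut at 1, half-way at 0, fully open at -1). A call has 1 to 12 rows; each row is the pose to reach, as a shift and turn from the pose commanded when the call began, along the tool's axes at that moment, turning the shorter way round; what a row does not reach only later rows make up. A row lasts 1/12 s, in which the tool goes at most 41.7 mm and 7.16 degrees, less where a joint would pass 70% of its speed; a pose out of reach is approached as far as the arm can. A call with a number of a shift or a turn outside -1 to 1 is refused whole. A call with a gripper value outside its range is refused whole. The fingers move at their own pace and stop on an object; the grip force is fixed at half the most. Time passes only in rows, so rows that repeat a pose let the fingers close. It gives the time, the measured TCP pose, the force, the opening and the grip force at its end, in the units of the state.
- manip.state(): the state, without advancing time (a new reading comes with each control period).
- manip.read_camera(name): name is "scene" or "top"; returns the picture (384x512x3 uint8, red, green, blue); there is no depth.
- manip.calibration(name): a dict with "fx", "fy", "cx", "cy" (pixels), "k1" (the pictures are not rectified: a ray, as slopes to the right and down, at radius r is drawn at 1 + k1 r^2 times it, then the intrinsics apply), "R" (3x3) and "t" (3): a world point X has camera coordinates R X + t. Camera axes: x right, y down, z forward; pixel columns grow to the right and rows downward; lengths in m; the calibration is good to about 2 mm. A picture is of the moment at which its call begins. calibration takes no time and is no camera call.
- manip.finish_job(): hands the job in; it is judged then, once.
Trained networks look in the newest picture that a camera, given by its name, has taken for a name from the list of things; names that differ only in an ending like _2 or _b are one class to them, and where a whole thing is asked for, a point or a joint stands for the part that bears it (a point fixed in the world has none). Each returns a list of dicts, best first, with "confidence" (0 to 1); they miss things now and then, are a little off and sometimes report something else, mostly with a low value. They report only what shows in the picture. A call takes as long as a camera call. They do not tell look-alikes from the thing itself.
- manip.spot_in(label, camera): "box" ([left, top, width, height] in pixels, round what is visible of it).
- manip.silhouettes(label, camera): "mask" (384x512 bool, what is visible of it) and "box" ([left, top, width, height] in pixels, round what is visible of it).
- manip.tip_of(label, camera): "point" ([column, row] in pixels: a listed point, or the origin of a listed thing).
The state is a dict: "t": time; "qpos": joint angles; "qd": joint speeds; "effort": joint torques, N m; "position": TCP position; "tcp_rot": TCP orientation; "force": force on the tool from outside, world axes, zero at the start; "torque": the same for the moment, N m; "opening": finger opening in m; "grip_force": force on a finger pad.
Only numpy, scipy, OpenCV 4.12 (cv2) and the standard library are available. Lean on these libraries where they do the work, as an engineer would, in place of code of your own. Each camera call takes 0.05 s, during which the arm holds its last target. There are 200 camera calls.

## Working session

There is one attempt and no reset: what is moved stays moved. The work goes in short steps, Python scripts to look and compute and a tool call to move; the robot and the scene stay as the last step left them, time stands still between calls to the robot, and variables do not carry over. Pictures are saved under pics/ and viewed, at most 10 in all, crops included, and the job is handed in when it is done.

Besides the shell and the picture viewer there is one more tool, called after "Emit:" as name(argument=value, ...) on one line, values as JSON. step_arm: Moves the arm, as the interface text tells. Its arguments: {"type":"object","properties":{"series":{"type":"array","items":{"type":"number","minimum":-1,"maximum":1}}},"required":["series"]}

```bash
ls; mkdir -p pics
cat > h.py <<'E'
import numpy as np, cv2
from cell import manip
from scipy.spatial.transform import Rotation as Rot
def ray(cam,px):
    c=manip.calibration(cam); d=np.array([(px[0]-c["cx"])/c["fx"],(px[1]-c["cy"])/c["fy"]]); u=d.copy()
    for _ in range(20): u=d/(1+c["k1"]*(u@u))
    R=np.array(c["R"]);t=np.array(c["t"])
    return -R.T@t, R.T@np.array([u[0],u[1],1])
def at(cam,px,z):
    o,d=ray(cam,px); return o+d*(z-o[2])/d[2]
def proj(cam,X):
    c=manip.calibration(cam); p=np.array(c["R"])@np.array(X)+np.array(c["t"]); u=p[:2]/p[2]; u=u*(1+c["k1"]*(u@u))
    return np.array([c["fx"]*u[0]+c["cx"],c["fy"]*u[1]+c["cy"]])
def rel(target,rpy=None):
    s=manip.state(); R0=Rot.from_euler('xyz',s["tcp_rot"],degrees=True)
    d=R0.inv().apply(np.array(target)-s["position"])/0.2
    w=np.zeros(3)
    if rpy is not None: w=(R0.inv()*Rot.from_euler('xyz',rpy,degrees=True)).as_rotvec()/np.pi
    return np.round(np.r_[d,w],4)
E
python3 - <<'E'
from h import *
s=manip.state(); print(s, manip.grip_depth)
for c in("top","scene"):
    im=manip.read_camera(c); cv2.imwrite(f"pics/{c}0.png",im[:,:,::-1])
    print(c,-np.array(manip.calibration(c)["R"]).T@manip.calibration(c)["t"])
    for l in("rail","stop_block","lever_pivot","lever_end","box_center","short_box_center"):
        print(c,l,[(np.round(r["point"],1),round(r["confidence"],2)) for r in manip.tip_of(l,c)])
E
```

```text
pics
{'t': 0.0, 'qpos': array([-75.98655638,  29.90807582,  -2.07965513,  91.67395986,
         1.21567669,  58.50369494,  -6.46382427]), 'qd': array([ 0.06142185,  0.01763362,  0.01933397, -0.06573503,  0.02687819,
       -0.00854493, -0.02710294]), 'effort': array([ 8.25817406e-04, -9.27106190e+01,  1.98006772e+00, -3.69935346e+01,
        1.78566895e-02,  8.17416381e-03, -3.11789293e-06]), 'position': array([0.19345809, 0.59395377, 0.23073671]), 'tcp_rot': array([-1.79936647e+02,  6.25433827e-03,  1.61961976e+02]), 'force': array([-0.68391715,  0.24429488, -0.66704737]), 'torque': array([ 0.00752473,  0.04014474, -0.03849704]), 'grip_force': 0.0, 'opening': 0.0853300764267871} -0.0187
top [0.40145769 0.00517828 0.86436505]
top rail [(array([268.9, 169.4]), 0.59)]
top stop_block [(array([339.4, 155. ]), 0.61)]
top lever_pivot [(array([308.5, 157.2]), 0.58)]
top lever_end [(array([306.9, 134.9]), 0.76), (array([196.7, 260.5]), 0.48)]
top box_center [(array([413.7, 151. ]), 0.91), (array([198. , 257.4]), 0.79), (array([130.8, 207.2]), 0.68)]
top short_box_center [(array([333.8, 247.8]), 0.74)]
scene [1.05752426 0.31526399 0.78882643]
scene rail [(array([250.5, 233.8]), 0.64), (array([204. , 190.7]), 0.21)]
scene stop_block [(array([184. , 194.7]), 0.62)]
scene lever_pivot [(array([211.2, 204.3]), 0.56)]
scene lever_end [(array([201.8, 191.3]), 0.87)]
scene box_center [(array([396.5, 251. ]), 0.95), (array([119.8, 180.2]), 0.94), (array([349.6, 182.6]), 0.85)]
scene short_box_center [(array([232.3, 150.5]), 0.64)]
```

View pics/top0.png

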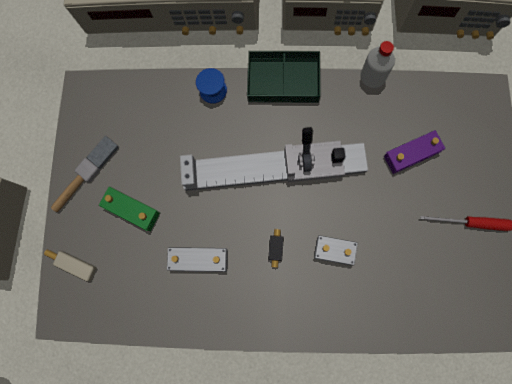

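View pics/scene0.png

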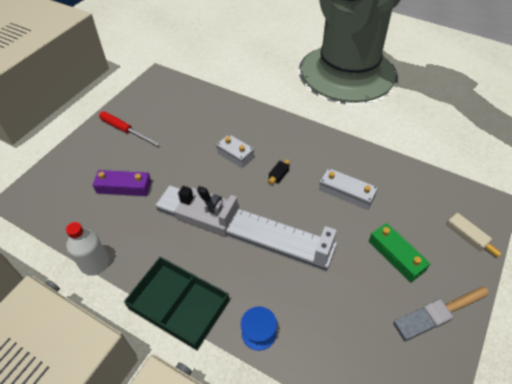

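The top view shows the long aluminium box at about (197,260) and the short one at (336,251). The rail runs from the jaw at (187,170) to (366,158), and the push block is at (339,155). The green and purple boxes are decoys. I'll refine these from enlarged crops and the brass sockets.

Run:
```python
from h import *
im=cv2.imread("pics/top0.png"); cv2.imwrite("pics/crop1.png",cv2.resize(im[120:200,172:372],None,fx=4,fy=4,interpolation=cv2.INTER_CUBIC))
for c in("top","scene"):
    im=cv2.imread(f"pics/{c}0.png"); h=cv2.cvtColor(im,cv2.COLOR_BGR2HSV)
    m=cv2.inRange(h,(12,130,90),(30,255,255)); n,_,st,ce=cv2.connectedComponentsWithStats(m)
    for i in range(1,n):
        if 8<st[i,4]<150: print(c,ce[i].round(1),st[i,4],at(c,ce[i],.046).round(4))
r=manip.silhouettes("box_center","top")
for q in r:
    cn=max(cv2.findContours(q["mask"].astype(np.uint8),0,2)[0],key=cv2.contourArea); (p,sz,a)=cv2.minAreaRect(cn)
    print("sil",round(q["confidence"],2),np.round(p,1),np.round(sz,1),round(a,1),at("top",p,.034).round(4))
```

```text
top [434.8 140.2] 24 [ 0.6778 -0.3185  0.046 ]
top [400.4 156.2] 28 [ 0.6413 -0.2436  0.046 ]
top [107.6 197.6] 30 [0.5434 0.3626 0.046 ]
top [141.5 215.4] 31 [0.5077 0.2865 0.046 ]
top [276.6 232.4] 35 [0.4793 0.0096 0.046 ]
top [325.3 247.9] 24 [ 0.4505 -0.0874  0.046 ]
top [347.5 251.7] 28 [ 0.4438 -0.1313  0.046 ]
top [ 49.9 253.9] 66 [0.4222 0.479  0.046 ]
top [174.5 258.4] 28 [0.4226 0.2124 0.046 ]
top [216.  259.4] 25 [0.423  0.1285 0.046 ]
top [274.5 263.5] 36 [0.4179 0.0124 0.046 ]
scene [227.5 139.3] 12 [ 0.4464 -0.1292  0.046 ]
scene [241.6 147.9] 15 [ 0.4543 -0.0851  0.046 ]
scene [286.2 161.6] 16 [0.4414 0.0258 0.046 ]
scene [101.2 175. ] 20 [ 0.6795 -0.3155  0.046 ]
scene [331.4 174.4] 17 [0.4262 0.1309 0.046 ]
scene [137.7 177. ] 20 [ 0.6437 -0.24    0.046 ]
scene [271.8 179.5] 42 [0.5041 0.0228 0.046 ]
scene [366.8 188.6] 20 [0.4255 0.2146 0.046 ]
scene [385.5 230.8] 37 [0.5098 0.2873 0.046 ]
scene [492.7 249.9] 93 [0.4489 0.4885 0.046 ]
scene [416.7 260.4] 44 [0.5452 0.3632 0.046 ]
sil 0.76 [197. 259.] [60. 24.] -0.0 [0.423  0.1691 0.034 ]
sil 0.71 [413.9 151.3] [23.7 58.6] 63.4 [ 0.6562 -0.2766  0.034 ]
sil 0.69 [128.6 208.4] [58.6 23.1] 27.2 [0.5234 0.3197 0.034 ]
```

View pics/crop1.png

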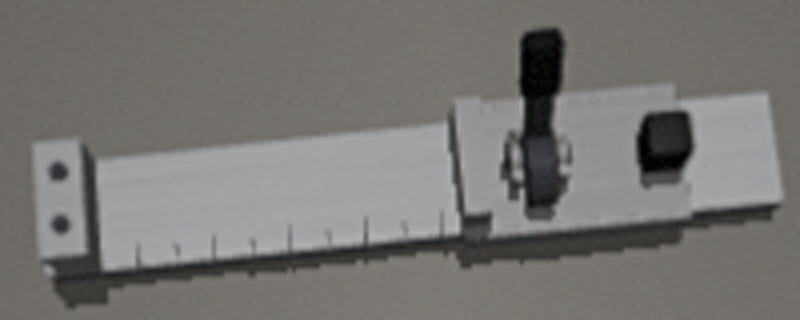

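Run:
```python
from h import *
from scipy.optimize import least_squares
P=lambda u,v:np.array([172+u/4-.375,120+v/4-.375])
obs=[((30,-210,24),P(769,93)),((-30,-210,24),P(782,203)),((30,150,66),P(80,138)),((-30,150,66),P(88,256)),((30,174,66),P(33,142)),((-30,174,66),P(42,260))]
def W(p,l): c,s=np.cos(p[2]),np.sin(p[2]); l=np.array(l)/1e3; return np.array([p[0]+c*l[0]-s*l[1],p[1]+s*l[0]+c*l[1],l[2]])
f=lambda p:np.concatenate([proj("top",W(p,l))-o for l,o in obs])
r=least_squares(f,[.6,0,0]); p=r.x; print(p,np.degrees(p[2]),r.fun.round(2))
q=P(667,136)
print("block",at("top",q,.072)); 
inv=lambda X:np.array([[np.cos(p[2]),np.sin(p[2])],[-np.sin(p[2]),np.cos(p[2])]])@(X[:2]-p[:2])
print("block local",inv(at("top",q,.072)))
print("stopface local",inv(at("top",P(455,100),.066)),inv(at("top",P(463,216),.066)))
for n,l in dict(jaw=(0,150,66),jaw30=(30,150,66),jawb=(-30,150,66),boxgoal=(0,90,41)).items(): print(n,W(p,l),proj("scene",W(p,l)))
# two-view block & lever end
def tri(a,b):
    o1,d1=ray("top",a);o2,d2=ray("scene",b);A=np.c_[d1,-d2];s=np.linalg.lstsq(A,o2-o1,rcond=None)[0];x,y=o1+s[0]*d1,o2+s[1]*d2
    return ((x+y)/2).round(4),(x-y).round(4)
for n,a,b in(("block",(339.4,155),(184,194.7)),("lend",(306.9,134.9),(201.8,191.3)),("piv",(308.5,157.2),(211.2,204.3))):
    t=tri(a,b); print(n,t,inv(t[0]))
```

```text
[0.62044677 0.03250499 0.1195081 ] 6.847309681664709 [-0.23  0.14  0.62 -0.17  0.04  0.32 -0.18 -0.54  0.2   0.56 -0.44 -0.32]
block [ 0.63648834 -0.11106488  0.072     ]
block local [-0.0011898  -0.14445838]
stopface local [ 0.03022443 -0.04150776] [-0.03019064 -0.03908685]
jaw [0.6025632 0.1814351 0.066    ] [319.35700098 237.64405539]
jaw30 [0.63234922 0.18501181 0.066     ] [314.41380648 250.03899104]
jawb [0.57277717 0.17785838 0.066     ] [324.0991744  225.73705491]
boxgoal [0.60971663 0.12186305 0.041     ] [289.67540375 234.68864703]
block (array([ 0.6387, -0.1156,  0.0546]), array([ 0.0001, -0.0002,  0.0001])) [ 0.00046539 -0.14922483]
lend (array([ 0.6563, -0.0459,  0.1278]), array([-0.0015,  0.003 , -0.0007])) [ 0.02624976 -0.08212031]
piv (array([ 0.6323, -0.0517,  0.0554]), array([ 0.0009, -0.0018,  0.0004])) [ 0.00172944 -0.08501757]
```

The fit gives a rail yaw of 6.85° and an opening of about 190 mm, with the long box at (0.4235, 0.171) and yaw near 0. I'll set off towards the box.

Emit:
step_arm(series=[-0.87, -0.83, 0.2, 0, 0, 0.4, -1, -0.87, -0.83, 0.2, 0, 0, 0.4, -1, -0.87, -0.83, 0.2, 0, 0, 0.4, -1, -0.87, -0.83, 0.2, 0, 0, 0.4, -1, -0.87, -0.83, 0.2, 0, 0, 0.4, -1, -0.87, -0.83, 0.2, 0, 0, 0.4, -1, -0.87, -0.83, 0.2, 0, 0, 0.4, -1, -0.87, -0.83, 0.2, 0, 0, 0.4, -1, -0.87, -0.83, 0.2, 0, 0, 0.4, -1, -0.87, -0.83, 0.2, 0, 0, 0.4, -1, -0.87, -0.83, 0.2, 0, 0, 0.4, -1, -0.87, -0.83, 0.2, 0, 0, 0.4, -1])

```text
t: 1.75
position: [0.3074, 0.3827, 0.1913]
tcp_rot: [180.0, 0.0, 90.2]
force: [0.1, 0.3, -0.1]
opening: 0.0855
grip_force: 0.0
```

```bash
python3 -c "
from h import *
print(manip.state()['position'],manip.state()['tcp_rot'],rel([.4235,.1712,.12],[180,0,90]),rel([.4235,.1712,.006],[180,0,90]))"
```

```text
[0.30742697 0.38270741 0.19132477] [1.79992361e+02 3.14315216e-03 9.01730960e+01] [-1.0593e+00  5.7710e-01  3.5680e-01  0.0000e+00  0.0000e+00  1.0000e-03] [-1.0592e+00  5.7700e-01  9.2680e-01  0.0000e+00  0.0000e+00  1.0000e-03]
```

Emit:
step_arm(series=[-1, 0.577, 0.36, 0, 0, 0, -1, -1, 0.577, 0.36, 0, 0, 0, -1, -1, 0.577, 0.36, 0, 0, 0, -1, -1, 0.577, 0.36, 0, 0, 0, -1, -1, 0.577, 0.36, 0, 0, 0, -1, -1, 0.577, 0.36, 0, 0, 0, -1, -1, 0.577, 0.36, 0, 0, 0, -1, -1, 0.577, 0.36, 0, 0, 0, -1])

```text
t: 2.42
position: [0.4234, 0.1807, 0.1189]
tcp_rot: [-180.0, 0.0, 90.0]
force: [0.9, 0.7, 0.6]
opening: 0.0853
grip_force: 0.0
```

Emit:
step_arm(series=[-0.06, 0, 0.2, 0, 0, 0, -1, -0.06, 0, 0.4, 0, 0, 0, -1, -0.06, 0, 0.5, 0, 0, 0, -1, -0.06, 0, 0.57, 0, 0, 0, -1, -0.06, 0, 0.57, 0, 0, 0, -1, -0.06, 0, 0.57, 0, 0, 0, 0, -0.06, 0, 0.57, 0, 0, 0, 1, -0.06, 0, 0.57, 0, 0, 0, 1, -0.06, 0, 0.57, 0, 0, 0, 1, -0.06, 0, 0.57, 0, 0, 0, 1, -0.06, 0, 0.57, 0, 0, 0, 1, -0.06, 0, 0.57, 0, 0, 0, 1])

```text
t: 3.42
position: [0.4233, 0.1712, 0.0066]
tcp_rot: [179.9, -0.1, 90.0]
force: [-2.1, -0.3, 14.8]
opening: 0.0451
grip_force: 60.0
```

Gripped. Next I'll lift and look.

Emit:
step_arm(series=[0, 0, -0.1, 0, 0, 0, 1, 0, 0, -0.3, 0, 0, 0, 1, 0, 0, -0.5, 0, 0, 0, 1, 0, 0, -0.6, 0, 0, 0, 1, 0, 0, -0.6, 0, 0, 0, 1, 0, 0, -0.6, 0, 0, 0, 1])

```text
t: 3.92
position: [0.4232, 0.1712, 0.1266]
tcp_rot: [179.9, -0.1, 90.0]
force: [-0.5, -0.0, -3.1]
opening: 0.0451
grip_force: 64.1
```

```bash
python3 -c "
from h import *
im=manip.read_camera('scene')[:,:,::-1]; cv2.imwrite('pics/s2.png',im[90:280,160:420].repeat(2,0).repeat(2,1))
s=manip.state();print(s['position'],s['force'],s['opening'])
for y in(.158,.084):
  a=.1195; x=np.array([.62045-np.sin(a)*y*0-np.sin(a)*0, .0325])
x0=np.array([.62045-np.sin(a)*.084,.0325+np.cos(a)*.084]);print(x0,rel([*x0,.16],[180,0,96.85]))
"
```

```text
[0.42266173 0.17086344 0.12556082] [-0.22769329  0.20460208 -3.64670563] 0.04520956040914208
[0.61043587 0.11590094] [-2.749e-01  9.389e-01 -1.717e-01  3.000e-04 -3.000e-04 -3.800e-02]
```

View pics/s2.png

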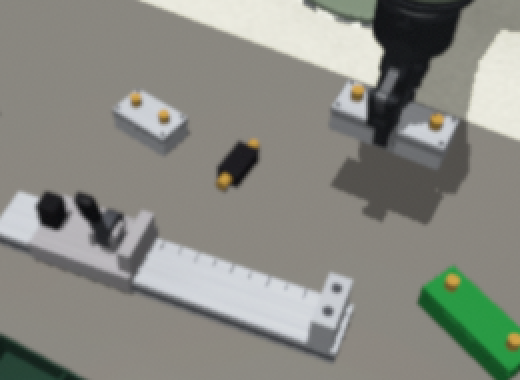

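The box is held level and centred, with a socket showing at each end. I'll carry it over the rail.

Emit:
step_arm(series=[-0.27, 0.3, -0.17, 0, 0, -0.038, 1, -0.27, 0.6, -0.17, 0, 0, -0.038, 1, -0.27, 0.94, -0.17, 0, 0, -0.038, 1, -0.27, 0.94, -0.17, 0, 0, -0.038, 1, -0.27, 0.94, -0.17, 0, 0, -0.038, 1, -0.27, 0.94, -0.17, 0, 0, -0.038, 1, -0.27, 0.94, -0.17, 0, 0, -0.038, 1, -0.27, 0.94, -0.17, 0, 0, -0.038, 1, -0.27, 0.94, -0.17, 0, 0, -0.038, 1])

```text
t: 4.72
position: [0.6094, 0.1166, 0.1582]
tcp_rot: [-179.9, -0.0, 96.8]
force: [-0.1, 0.7, -2.7]
opening: 0.0449
grip_force: 64.1
```

```bash
python3 -c "
from h import *
im=manip.read_camera('top')[:,:,::-1]; cv2.imwrite('pics/t3.png',im[100:220,160:380].repeat(3,0).repeat(3,1))
s=manip.state();print(s['position'],s['tcp_rot'],rel([.6104,.1159,.030],[180,0,96.85]))
im=manip.read_camera('scene')[:,:,::-1]; cv2.imwrite('pics/s3.png',im[130:290,160:380].repeat(3,0).repeat(3,1))
"
```

```text
[0.60964591 0.11671957 0.15869219] [-1.79913611e+02 -9.61511694e-03  9.68399483e+01] [-4.600e-03  4.200e-03  6.435e-01 -5.000e-04 -1.000e-04 -1.000e-04]
```

View pics/s3.png

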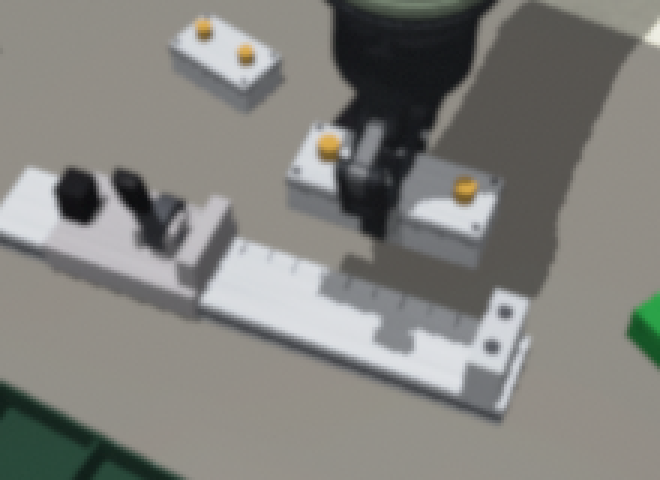

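Scene crop: the box is over the rail, parallel to it and clear of the jaw, whose top edge runs from (495,292) to (468,362) as the model predicted. Lowering now.

Emit:
step_arm(series=[-0.005, 0.004, 0.15, 0, 0, 0, 1, -0.005, 0.004, 0.3, 0, 0, 0, 1, -0.005, 0.004, 0.4, 0, 0, 0, 1, -0.005, 0.004, 0.5, 0, 0, 0, 1, -0.005, 0.004, 0.5, 0, 0, 0, 1, -0.005, 0.004, 0.5, 0, 0, 0, 1, -0.005, 0.004, 0.5, 0, 0, 0, 1])

```text
t: 5.4
position: [0.6122, 0.1157, 0.0606]
tcp_rot: [179.9, -0.0, 96.8]
force: [0.5, -0.2, -1.9]
opening: 0.0452
grip_force: 64.0
```

```bash
python3 -c "
from h import *
s=manip.state();print(s['position'],s['force'],rel([.6104,.1159,.030],[180,0,96.85]))
a=manip.read_camera('scene')[150:270,220:380,::-1].repeat(2,0).repeat(2,1);b=manip.read_camera('top')[120:220,160:360,::-1].repeat(3,0).repeat(3,1)
c=np.zeros((540,600,3),np.uint8);c[:240,:320]=a;c[240:]=b;cv2.imwrite('pics/s4.png',c)
"
```

```text
[0.61215208 0.11565937 0.06061194] [ 0.51028558 -0.20315096 -1.89951088] [ 2.20e-03 -8.80e-03  1.53e-01  4.00e-04 -1.00e-04 -2.00e-04]
```

View pics/s4.png

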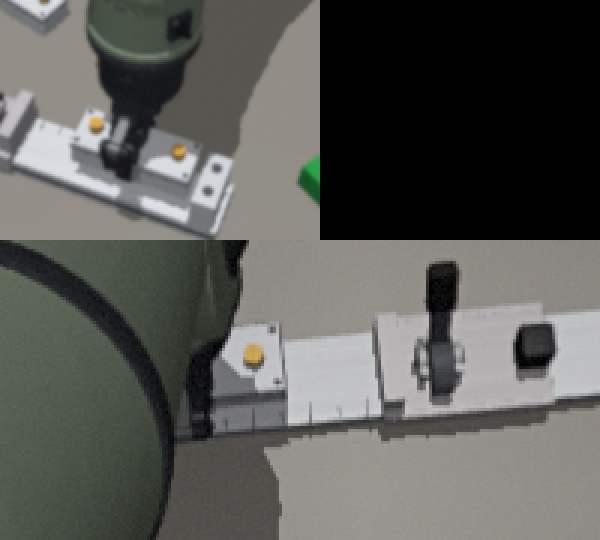

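The box hangs just above the bed, with a small gap to the jaw and the ends roughly even across the rail. I'll lower it to contact and check its lateral position from the sockets.

Emit:
step_arm(series=[0, -0.009, 0.05, 0, 0, 0, 1, 0, -0.009, 0.1, 0, 0, 0, 1, 0, -0.009, 0.13, 0, 0, 0, 1, 0, -0.009, 0.145, 0, 0, 0, 1, 0, -0.009, 0.15, 0, 0, 0, 1, 0, -0.009, 0.15, 0, 0, 0, 1])

```text
t: 6.0
position: [0.6092, 0.1152, 0.0306]
tcp_rot: [-179.9, -0.0, 96.8]
force: [-18.8, -1.2, 40.3]
opening: 0.0449
grip_force: 69.2
```

```bash
cat >> h.py <<'E'
P3=np.array([.62045,.0325,.1195])
def loc(X):
    c,s=np.cos(P3[2]),np.sin(P3[2]); return np.array([[c,s],[-s,c]])@(np.asarray(X)[:2]-P3[:2])
def wor(l):
    c,s=np.cos(P3[2]),np.sin(P3[2]); return P3[:2]+np.array([[c,-s],[s,c]])@np.asarray(l)
def brass(c,z=.070):
    im=manip.read_camera(c); h=cv2.cvtColor(im,cv2.COLOR_RGB2HSV)
    m=cv2.inRange(h,(12,130,90),(30,255,255)); n,_,st,ce=cv2.connectedComponentsWithStats(m)
    for i in range(1,n):
        l=loc(at(c,ce[i],z))
        if 8<st[i,4]<150 and abs(l[0])<.06: print(c,ce[i].round(1),st[i,4],(l*1e3).round(1))
    return im
E
python3 -c "
from h import *
s=manip.state();print(s['position'],s['force'],s['opening'],loc(s['position']))
brass('scene');brass('top')"
```

```text
[0.60923859 0.11523718 0.03064603] [-18.82281824  -1.23316499  40.34028652] 0.04492068397282024 [-0.00126788  0.08348371]
scene [101.4 174.9] 19 [  31.6 -333.6]
scene [137.8 176.9] 19 [   5.8 -257. ]
scene [268.2 219.5] 24 [ 1.  43.5]
scene [308.1 233.2] 25 [  1.3 127.1]
scene [416.7 260.4] 44 [-19.  333.8]
top [434.7 140.4] 25 [   7.7 -344.6]
top [400.2 156.3] 30 [ -18.6 -268. ]
top [245.7 163.8] 24 [-2.4 41.7]
```

Emit:
step_arm(series=[0, 0, -0.005, 0, 0, 0, 1, 0, 0, -0.005, 0, 0, 0, 0.5, 0, 0, -0.005, 0, 0, 0, 0, 0, 0, -0.005, 0, 0, 0, -1, 0, 0, -0.005, 0, 0, 0, -1, 0, 0, -0.005, 0, 0, 0, -1, 0, 0, -0.1, 0, 0, 0, -1, 0, 0, -0.3, 0, 0, 0, -1, 0, 0, -0.5, 0, 0, 0, -1, 0, 0, -0.8, 0, 0, 0, -1, 0, 0, -0.8, 0, 0, 0, -1, 0, 0, -0.8, 0, 0, 0, -1])

```text
t: 7.1
position: [0.612, 0.1155, 0.194]
tcp_rot: [179.6, -0.1, 96.8]
force: [0.0, 0.3, -0.0]
opening: 0.0855
grip_force: 0.0
```

Emit:
step_arm(series=[-0.5, 0, 0, 0, 0, 0, -1, -1, 0, 0, 0, 0, 0, -1, -1, 0, 0, 0, 0, 0, -1, -1, 0, 0, 0, 0, 0, -1, -1, 0, 0, 0, 0, 0, 0, -1, 0, 0, 0, 0, 0, 1, -1, 0, 0, 0, 0, 0, 1, -1, 0, 0, 0, 0, 0, 1])

```text
t: 7.77
position: [0.6334, -0.0828, 0.1886]
tcp_rot: [-180.0, -0.0, 96.8]
force: [-0.1, 0.5, -0.1]
opening: 0.0385
grip_force: 0.0
```

```bash
python3 -c "
from h import *
s=manip.state();print(s['position'],s['tcp_rot'],s['opening'],loc(s['position']))
a=brass('scene')[150:270,170:370,::-1];b=brass('top')[130:200,170:370,::-1]
c=np.vstack([a.repeat(3,0).repeat(3,1),b.repeat(3,0).repeat(3,1)]);cv2.imwrite('pics/s5.png',c)
print(rel([*wor([0,-.23]),.18]))
"
```

```text
[ 0.63343107 -0.0828133   0.18858307] [-1.79953381e+02 -3.70954741e-02  9.68048235e+01] 0.03850246957587946 [-0.00085867 -0.11603848]
scene [101.3 174.8] 18 [  31.4 -333.9]
scene [137.8 176.9] 19 [   5.8 -257. ]
scene [268. 220.] 21 [ 2.3 43.7]
scene [308.  233.5] 26 [  2.  127.2]
scene [416.7 260.4] 44 [-19.  333.8]
top [245.8 163.4] 25 [-1.6 41.6]
top [204.4 168.1] 23 [ -2.5 125.1]
top [107.9 197.9] 33 [-43.1 326.5]
[-0.5746  0.0024  0.044   0.      0.      0.    ]
```

View pics/s5.png

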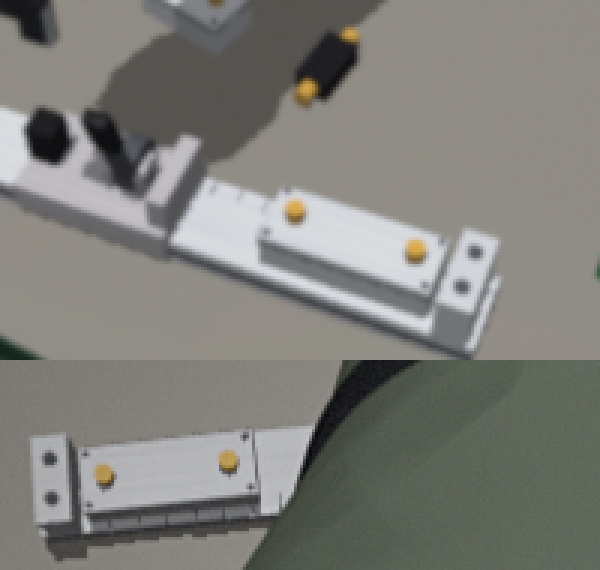

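Both views show the box flat on the bed, sockets up, and about square, with the brass sockets at (295,211) and (415,250) and a gap of roughly 5 mm to the jaw. I'll compare it with the jaw's holes to check how well it is centred.

```bash
python3 -c "
from h import *
for c,p in(('top',(186.7,169.4)),('scene',(326,239.7))): print(c,loc(at(c,p,.066))*1e3)
"
```

```text
top [ -0.27109356 162.01079215]
scene [ -0.44901369 163.29905312]
```

Centred within about 1 mm, with a gap of about 6 mm. Next I'll go behind the push block with the fingers shut.

Emit:
step_arm(series=[-0.2, 0.004, 0, 0, 0, 0, 1, -0.375, 0.004, 0, 0, 0, 0, 1, -0.375, 0.004, 0, 0, 0, 0, 1, -0.375, 0.004, 0.2, 0, 0, 0, 1, -0.375, 0.004, 0.4, 0, 0, 0, 1, -0.375, 0.004, 0.6, 0, 0, 0, 1, -0.375, 0.004, 0.73, 0, 0, 0, 1, -0.375, 0.004, 0.73, 0, 0, 0, 1, -0.375, 0.004, 0.73, 0, 0, 0, 1])

```text
t: 8.62
position: [0.643, -0.1567, 0.0429]
tcp_rot: [-179.9, -0.0, 96.9]
force: [1.0, 0.4, 1.4]
opening: 0.0001
grip_force: 0.0
```

```bash
python3 -c "
from h import *
s=manip.state();print(s['position'],s['opening'],s['force'],loc(s['position']))
a=manip.read_camera('scene')[130:270,130:370,::-1];cv2.imwrite('pics/s6.png',a.repeat(3,0).repeat(3,1))
"
```

```text
[ 0.64299405 -0.15674788  0.04288988] 7.37962889365247e-05 [1.04035733 0.36103546 1.35253758] [-1.78059647e-04 -1.90585844e-01]
```

View pics/s6.png

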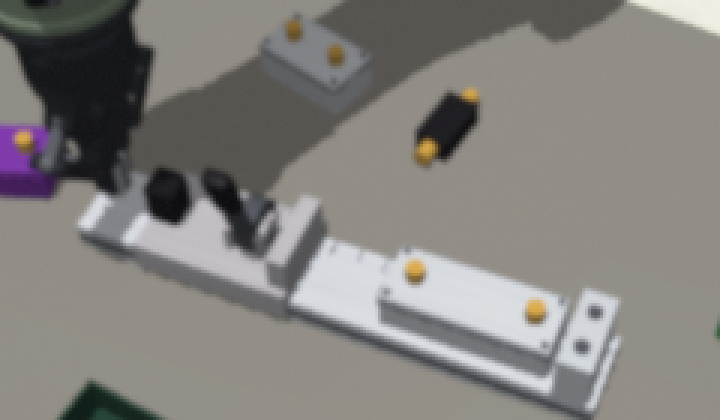

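The fingers stand behind the push block at (165,195), clear of everything else. Now the push, slowly.

Emit:
step_arm(series=[0.05, 0, 0, 0, 0, 0, 1, 0.09, 0, 0, 0, 0, 0, 1, 0.12, 0, 0, 0, 0, 0, 1, 0.15, 0, 0, 0, 0, 0, 1, 0.18, 0, 0, 0, 0, 0, 1, 0.21, 0, 0, 0, 0, 0, 1, 0.24, 0, 0, 0, 0, 0, 1, 0.27, 0, 0, 0, 0, 0, 1, 0.3, 0, 0, 0, 0, 0, 1, 0.33, 0, 0, 0, 0, 0, 1, 0.36, 0, 0, 0, 0, 0, 1, 0.39, 0, 0, 0, 0, 0, 1])

```text
t: 9.67
position: [0.6339, -0.0797, 0.0433]
tcp_rot: [-180.0, 0.0, 96.8]
force: [0.5, -3.1, 2.4]
opening: -0.0001
grip_force: 1.3
```

Emit:
step_arm(series=[0.01, 0, 0, 0, 0, 0, 1, 0.02, 0, 0, 0, 0, 0, 1, 0.025, 0, 0, 0, 0, 0, 1, 0.03, 0, 0, 0, 0, 0, 1, 0.03, 0, 0, 0, 0, 0, 1])

```text
t: 10.08
position: [0.6333, -0.0743, 0.0432]
tcp_rot: [-180.0, -0.0, 96.8]
force: [0.7, -0.6, -0.8]
opening: -0.0002
grip_force: 0.4
```

```bash
python3 -c "
from h import *
s=manip.state();print(s['position'],s['force'],loc(s['position']))
brass('scene')
"
```

```text
[ 0.63326193 -0.07426284  0.04318536] [ 0.73255769 -0.64408657 -0.75035489] [-7.25609373e-06 -1.07528830e-01]
scene [101.3 174.8] 18 [  31.4 -333.9]
scene [137.7 176.8] 18 [   5.8 -257.4]
scene [268.  220.1] 22 [ 2.6 43.8]
scene [308.  233.5] 26 [  2.  127.2]
scene [416.7 260.4] 44 [-19.  333.8]
```

Drag is about 3 N and the box has not moved yet. I'll continue in small increments until the force rises.

Emit:
step_arm(series=[0.007, 0, 0, 0, 0, 0, 1, 0.014, 0, 0, 0, 0, 0, 1, 0.021, 0, 0, 0, 0, 0, 1, 0.028, 0, 0, 0, 0, 0, 1])

```text
t: 10.47
position: [0.6326, -0.069, 0.0432]
tcp_rot: [-180.0, 0.0, 96.8]
force: [0.7, -3.8, -1.8]
opening: 0.0002
grip_force: 2.1
```

Emit:
step_arm(series=[0.005, 0, 0, 0, 0, 0, 1, 0.01, 0, 0, 0, 0, 0, 1, 0.015, 0, 0, 0, 0, 0, 1])

```text
t: 10.72
position: [0.6322, -0.0658, 0.0432]
tcp_rot: [-180.0, 0.0, 96.8]
force: [0.0, -4.4, -2.8]
opening: 0.0003
grip_force: 2.0
```

Emit:
step_arm(series=[0.005, 0, 0, 0, 0, 0, 1, 0.01, 0, 0, 0, 0, 0, 1])

```text
t: 10.88
position: [0.6321, -0.0653, 0.0433]
tcp_rot: [180.0, 0.1, 96.8]
force: [2.9, -14.4, -5.3]
opening: -0.0001
grip_force: 7.9
```

Force has jumped to 14 N at the predicted position. A little more push will seat it.

Emit:
step_arm(series=[0.003, 0, 0, 0, 0, 0, 1, 0.003, 0, 0, 0, 0, 0, 1, 0.003, 0, 0, 0, 0, 0, 1])

```text
t: 11.13
position: [0.6321, -0.0653, 0.0433]
tcp_rot: [180.0, 0.1, 96.7]
force: [3.8, -13.8, -5.1]
opening: -0.0
grip_force: 7.0
```

```bash
python3 -c "
from h import *
s=manip.state();print(s['position'],s['force'],loc(s['position']))
brass('scene')
for c in('top','scene'):print([(r['point'].__class__ and np.round(r['point'],1),r['confidence']) for r in manip.tip_of('lever_end',c)])
"
```

```text
[ 0.63213537 -0.06530541  0.04330163] [  3.81815512 -13.84307971  -5.12993312] [-5.79195423e-05 -9.85009790e-02]
scene [101.4 174.9] 19 [  31.6 -333.6]
scene [137.7 176.8] 18 [   5.8 -257.4]
scene [271.  221.1] 22 [ 2.5 50.2]
scene [311.  234.5] 26 [  1.9 133.3]
scene [416.7 260.4] 44 [-19.  333.8]
[]
[(array([234.4, 204.2]), 0.61)]
```

The box has moved 6 mm and is seated against the jaw, with about 14 N holding. Retreating, rising and going round to the lever's far side.

Emit:
step_arm(series=[-0.06, 0, 0, 0, 0, 0, 1, -0.1, 0, 0, 0, 0, 0, 1, -0.1, 0, -0.2, 0, 0, 0, 1, -0.1, 0, -0.4, 0, 0, 0, 1, -0.1, 0, -0.6, 0, 0, 0, 1, -0.1, 0, -0.75, 0, 0, 0, 1, -0.1, 0.15, -0.75, 0, 0, 0, 1, 0.1, 0.35, -0.75, 0, 0, 0, 1, 0.3, 0.37, -0.75, 0, 0, 0, 1, 0.437, 0.37, -0.75, 0, 0, 0, 1, 0.437, 0.37, -0.75, 0, 0, 0, 1, 0.437, 0.37, -0.75, 0, 0, 0, 1])

```text
t: 12.28
position: [0.6949, 0.0352, 0.193]
tcp_rot: [-180.0, -0.1, 97.0]
force: [0.1, -1.3, -0.9]
opening: -0.0
grip_force: 0.0
```

```bash
python3 -c "
from h import *
s=manip.state();print(s['position'],s['force'],loc(s['position']))
brass('scene')
a=manip.read_camera('scene')[130:270,160:360,::-1];b=manip.read_camera('top')[110:200,160:360,::-1]
cv2.imwrite('pics/s7.png',np.vstack([a,b]).repeat(2,0).repeat(3,1))
print(rel([*wor([.07,-.011]),.11],[180,0,96.85]))
"
```

```text
[0.69492549 0.03523854 0.19296862] [ 0.14469301 -1.34947222 -0.88119497] [ 0.07427084 -0.00615965]
scene [101.4 174.9] 19 [  31.6 -333.6]
scene [137.8 176.9] 19 [   5.8 -257. ]
scene [270.9 221.3] 23 [ 3.1 50.2]
scene [311.  234.5] 26 [  1.9 133.3]
scene [416.7 260.4] 44 [-19.  333.8]
[-2.200e-03 -1.950e-02  4.174e-01 -0.000e+00  1.000e-04 -7.000e-04]
```

View pics/s7.png

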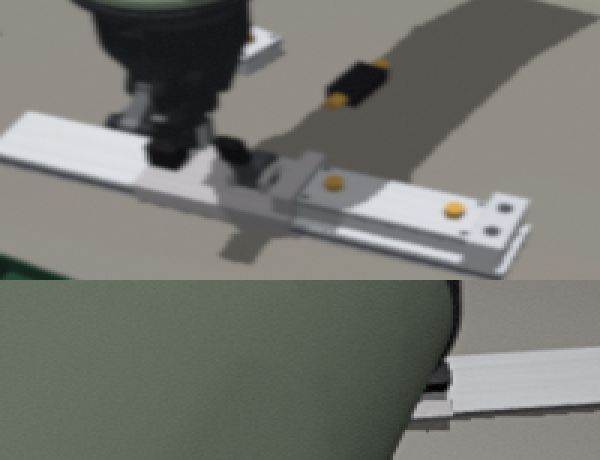

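```bash
python3 -c "
from h import *
s=manip.state();print(s['position'],proj('scene',s['position']),loc(s['position']))
for t in(1.3,1.57,1.88):
  l=[-np.cos(t)*.085+.006*np.sin(t),-.011]; print(t,proj('scene',[*wor(l),.048+.085*np.sin(t)+.006*np.cos(t)]))
print(manip.tip_of('lever_end','scene'),rel([*wor([.07,-.011]),.11],[180,0,96.85]))
"
```

```text
[0.69508979 0.03086055 0.19348211] [222.96897123 200.26309529] [ 0.07391204 -0.010526  ]
1.3 [245.72134177 185.1343087 ]
1.57 [240.76371195 193.26297822]
1.88 [235.20910617 205.14350745]
[{'point': [237.1, 205.8], 'confidence': 0.73}] [-1.600e-03 -1.970e-02  4.177e-01  0.000e+00  1.000e-04 -8.000e-04]
```

The lever is at about 1.88 rad. The fingers are on its far side, clear of it. Going down, then sweeping it over.

Emit:
step_arm(series=[0, 0, 0.15, 0, 0, 0, 1, 0, 0, 0.3, 0, 0, 0, 1, 0, 0, 0.42, 0, 0, 0, 1, 0, 0, 0.42, 0, 0, 0, 1, 0, -0.05, 0.42, 0, 0, 0, 1, 0, -0.1, 0.42, 0, 0, 0, 1, 0, -0.15, 0.42, 0, 0, 0, 1, 0, -0.2, 0.42, 0, 0, 0, 1, 0, -0.235, 0.42, 0, 0, 0, 1, 0, -0.28, 0.41, 0, 0, 0, 1, 0, -0.34, 0.405, 0, 0, 0, 1, 0, -0.4, 0.4, 0, 0, 0, 1])

```text
t: 13.48
position: [0.6155, 0.0225, 0.1142]
tcp_rot: [179.9, 0.0, 96.8]
force: [0.7, 0.3, -1.3]
opening: 0.0001
grip_force: 0.6
```

```bash
python3 -c "
from h import *
s=manip.state();print(s['position'],s['force'],loc(s['position']))
print(manip.tip_of('lever_end','scene'))
for l,z in(((-.029,-.011),.108),((-.05,-.011),.095),((-.066,-.011),.075),((-.078,-.011),.06)): print(rel([*wor(l),z],[180,0,96.85]))
brass('scene')
"
```

```text
[0.61552886 0.0224712  0.11418857] [ 0.66963151  0.33568101 -1.32459041] [-0.00608163 -0.0093706 ]
[{'point': [237.1, 205.8], 'confidence': 0.73}]
[-7.300e-03 -1.047e-01  3.160e-02 -1.000e-04 -0.000e+00 -6.000e-04]
[-7.500e-03 -2.097e-01  9.660e-02 -1.000e-04 -0.000e+00 -6.000e-04]
[-7.600e-03 -2.897e-01  1.966e-01 -1.000e-04 -0.000e+00 -6.000e-04]
[-7.700e-03 -3.497e-01  2.717e-01 -1.000e-04 -0.000e+00 -6.000e-04]
scene [101.4 174.9] 19 [  31.6 -333.6]
scene [137.8 176.9] 19 [   5.8 -257. ]
scene [271.  221.1] 22 [ 2.5 50.2]
scene [311.  234.5] 26 [  1.9 133.3]
scene [416.7 260.4] 44 [-19.  333.8]
```

Emit:
step_arm(series=[-0.007, -0.05, 0.015, 0, 0, 0, 1, -0.007, -0.105, 0.03, 0, 0, 0, 1, -0.007, -0.16, 0.06, 0, 0, 0, 1, -0.007, -0.21, 0.095, 0, 0, 0, 1, -0.007, -0.25, 0.145, 0, 0, 0, 1, -0.007, -0.29, 0.195, 0, 0, 0, 1, -0.007, -0.29, 0.195, 0, 0, 0, 1])

```text
t: 14.17
position: [0.5628, 0.0149, 0.0764]
tcp_rot: [179.4, 0.0, 96.8]
force: [5.4, 0.5, 3.0]
opening: 0.0001
grip_force: 2.1
```

```bash
python3 -c "
from h import *
brass('scene'); brass('top')
s=manip.state();print(s['position'],s['force'],loc(s['position']))
for c in('scene','top'):
  for r in manip.tip_of('lever_end',c):print(c,r)
print(rel([*wor([-.078,-.011]),.06],[180,0,96.85]))
for t in(0,.3,.6,1.1): 
  l=[-np.cos(t)*.085+.006*np.sin(t),-.011]; print(t,proj('scene',[*wor(l),.048+.085*np.sin(t)+.006*np.cos(t)]))
"
```

```text
scene [101.4 174.9] 19 [  31.6 -333.6]
scene [137.8 176.9] 19 [   5.8 -257. ]
scene [271.  221.1] 22 [ 2.5 50.2]
scene [311.  234.5] 26 [  1.9 133.3]
scene [416.7 260.4] 44 [-19.  333.8]
top [434.7 140.3] 26 [   7.9 -344.6]
top [400.4 156.4] 30 [ -18.7 -268.4]
top [108.1 197.9] 31 [-43.1 326.1]
[0.55980567 0.01465363 0.07524256] [-0.30833288  0.08208076 -0.52896165] [-0.0623394  -0.01048934]
scene {'point': [258.5, 184.1], 'confidence': 0.78}
[-0.0028 -0.0724  0.0727  0.     -0.     -0.0003]
0 [259.78384788 185.41626237]
0.3 [258.66324375 179.80856941]
0.6 [256.14015149 177.22921357]
1.1 [249.19425676 180.83557444]
```

The lever is following and is nearly down, and the box hasn't shifted. I'll press it home.

Emit:
step_arm(series=[0, -0.04, 0.02, 0, 0, 0, 1, 0, -0.07, 0.045, 0, 0, 0, 1, 0, -0.075, 0.06, 0, 0, 0, 1, 0, -0.075, 0.07, 0, 0, 0, 1, 0, -0.075, 0.075, 0, 0, 0, 1, 0, -0.075, 0.075, 0, 0, 0, 1])

```text
t: 14.87
position: [0.5451, 0.0128, 0.0605]
tcp_rot: [179.8, 0.0, 96.8]
force: [2.8, -0.2, 22.3]
opening: -0.0002
grip_force: 11.3
```

Emit:
step_arm(series=[0, 0, 0.005, 0, 0, 0, 1, 0, 0, 0.01, 0, 0, 0, 1, 0, 0, 0.01, 0, 0, 0, 1])

```text
t: 15.12
position: [0.545, 0.0127, 0.0595]
tcp_rot: [179.8, -0.0, 96.8]
force: [-5.7, 1.7, 49.1]
opening: -0.0002
grip_force: 24.5
```

It is on the hard stop at z = 0.0595, level. Retreating and verifying.

Emit:
step_arm(series=[0, 0, -0.05, 0, 0, 0, 1, 0, 0, -0.2, 0, 0, 0, 1, 0, 0, -0.4, 0, 0, 0, 1, 0, 0, -0.6, 0, 0, 0, 1, -0.2, -0.2, -0.7, 0, 0, 0, 1, -0.4, -0.4, -0.7, 0, 0, 0, 1, -0.6, -0.4, -0.7, 0, 0, 0, 1, -0.8, -0.4, -0.7, 0, 0, 0, 1, -1, -0.4, -0.7, 0, 0, 0, 1, -1, -0.4, -0.7, 0, 0, 0, 1, -1, -0.4, -0.7, 0, 0, 0, 1, -1, -0.4, -0.7, 0, 0, 0, 1])

```text
t: 16.12
position: [0.4869, -0.1963, 0.1969]
tcp_rot: [-179.9, -0.0, 96.7]
force: [-0.3, 0.1, -0.4]
opening: -0.0001
grip_force: 0.0
```

```bash
python3 -c "
from h import *
a=brass('scene')[140:270,160:360,::-1]; b=brass('top')[130:200,160:360,::-1]
for c in('scene','top'):
  for r in manip.tip_of('lever_end',c):print(c,r)
cv2.imwrite('pics/s8.png',cv2.resize(np.vstack([a,b]),None,fx=3,fy=3,interpolation=2)[:600])
l=[-.085,-.011];print(proj('top',[*wor(l),.054]),manip.state()['force'])
"
```

```text
scene [101.4 174.9] 19 [  31.6 -333.6]
scene [137.8 176.9] 19 [   5.8 -257. ]
scene [270.9 221. ] 23 [ 2.4 50. ]
scene [311.  234.5] 26 [  1.9 133.3]
scene [416.7 260.4] 44 [-19.  333.8]
top [435.1 140.3] 27 [   7.9 -345.6]
top [400.4 156.3] 29 [ -18.5 -268.5]
top [242.4 163.5] 28 [-1.2 48.4]
top [200.9 167.9] 22 [ -1.4 132.2]
top [107.7 197.9] 29 [-43.  326.9]
scene {'point': [261.3, 183.4], 'confidence': 0.72}
top {'point': [275.3, 202.3], 'confidence': 0.81}
[276.15670453 203.01036304] [-0.15548685  0.30918931  0.21092814]
```

View pics/s8.png

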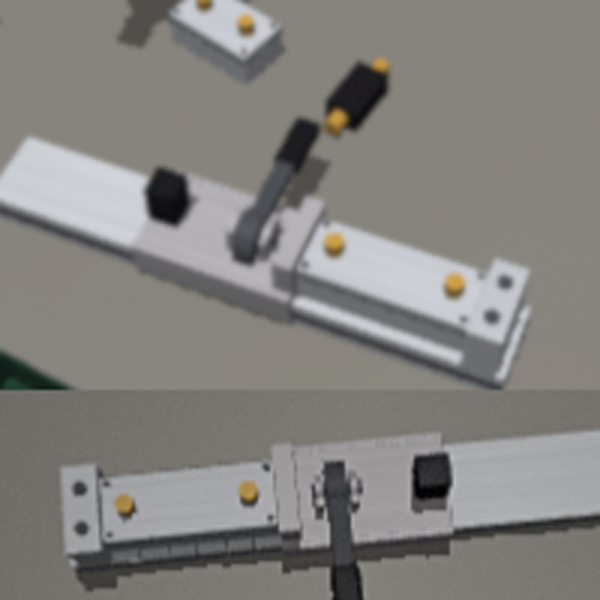

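The picture shows the box tight between the jaw (505,280) and the stop face (300,255), centred with its sockets up. The lever lies level across the rail, its end at (275,202) in the top camera against (276,203) predicted for fully down. The short box has not been touched.

```bash
python3 -c "
from cell import manip
print(manip.finish_job())"
```

```text
the job is handed in; nothing more can be done
None
```

The job is handed in: the long box is clamped sockets-up on the rail with no visible gap at either end, the cam lever is fully down, and the short box was not touched.

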